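# Pop the breaker hatch and reset the tripped breaker

## Robot

A 6-joint arm with a two-finger parallel gripper is mounted at the origin on the work surface. World frame = base frame: x ahead of the robot, y to its left, z up, the work surface at z = 0. Lengths are in m, angles in rad, forces in N, time in s.
With the tool pointing down it reaches from about 0.35 to 0.85 m from the base axis. Payload 8.1 kg.
Tool frame: the origin (TCP) lies at the very end of the fingers, on their centre line; the grasp point (between the pads) lies 19 mm behind it (env.grip_depth is the distance from the TCP to the grasp point, in m); z points along the fingers, y is the line along which they close (so a half turn about z gives the same grasp; the last joint's range is limited). The gripper opens to 85 mm and grips with 20 to 120 N. Pads are 22 mm wide; open, the fingers measure 114 mm over their backs; the gripper's body (76 mm by 85 mm) begins 54 mm behind the grasp point. The pads swing forward as they close: fully open they stand 13 mm farther back than shut.
Start: joints at [1.154, 0.13, 1.488, -0, 1.523, -0.085], TCP at [0.195, 0.567, 0.202] pointing down, gripper open.
Joint ranges: [-2.96, 2.96], [-0.89, 2.26], [0.02, 2.5], [-1.34, 4.48], [0, 2.73], [-2.66, 2.66]. Speed limits (rad/s): [2.39, 2.39, 2.79, 3.14, 3.14, 3.14].

## Interface

Orientations are given as a unit quaternion [w, x, y, z].
In Python, from rig import env gives the robot as it stands.
- The arm moves only by the tool jog_arm, never from a script. Its argument "targets" is a list of rows, each a list of 3 entries, a list of its own where there are three numbers: the opening, from -1 (shut) to 1 (fully open), so that 0 is half open, then the shift along the tool's x, y, z scaled (see below), then the turn about the tool's z scaled (see below). In form: [[fingers, [dx, dy, dz], roll], ...]. A call has 1 to 10 rows; each row shifts and turns the commanded pose from where the row before left it, along the tool's axes as they then stand; what a row does not reach is not made up. The controller multiplies each number of a shift by 2.5 cm and each number of a turn by 2 pi rad. A row lasts 1/12 s, in which the tool goes at most 41.7 mm and 7.16 degrees, less where a joint would pass 70% of its speed; a pose out of reach is approached as far as the arm can. A call with a number of a shift or a turn outside -1 to 1 is refused whole. A call with a gripper value outside its range is refused whole. The fingers move at their own pace and stop on an object; "grip_force" is the grip in N (left out, the last holds). Time passes only in rows, so rows that do not move let the fingers close. It gives the time, the measured TCP pose, the force, the opening and the grip force at its end, in the units of the state.
- env.sense(): the state, without advancing time (a new reading comes with each control period).
- env.read_camera(name): name is "scene" or "top" or "wrist"; returns a dict with "pixels" (384x512x3 uint8, red, green, blue), "camera_matrix" (3x3 intrinsics, pixels), "k1" (the pictures are not rectified: a ray, as slopes to the right and down, at radius r is drawn at 1 + k1 r^2 times it, then the intrinsics apply), "world_from_camera" (4x4, takes a point from camera to world coordinates). Camera axes: x right, y down, z forward; pixel columns grow to the right and rows downward; lengths in m; the calibration is good to about 2 mm. A picture is of the moment at which its call begins. There is no depth.
- env.hand_in(): hands the job in; it is judged then, once.
The state is a dict: "time": time; "joint_pos": joint angles; "joint_velocities": joint speeds; "tau": joint torques, N m; "position": TCP position; "ee_rot": TCP orientation; "wrist_force": force on the tool from outside, world axes, zero at the start; "ft_torque": the same for the moment, N m; "gripper_width": opening from 0.0 (shut) to 1.0 (fully open); "grasp_force": force on a finger pad.
Only numpy, scipy, OpenCV 4.12 (cv2) and the standard library are available. Lean on these libraries where they do the work, as an engineer would, in place of code of your own. Each camera call takes 0.05 s, during which the arm holds its last target. There are 200 camera calls.

## Task

The breaker in the wider of the two control boxes on the shoemaker's bench has tripped. With a fingertip press the front of that box's hatch down once, all the way, and let go so that it pops up; see that it stands open by itself, untouched, for a good second, then push the round breaker button inside fully down and leave the hatch open. Grip and lift nothing, do not push the hatch back down after it has popped, and leave the narrow box's hatch and the things lying around alone.

Things in the scene. Friction and masses are not known exactly. Their poses are not given: they have to be found in the camera images.
- wide_box: the wider control box, grey sheet metal, fixed to the bench: 150 mm deep (x) x 160 mm wide (y) x 110 mm high; origin at the centre of its underside, x axis from its front (facing the robot) to its back, z up. The front 90 mm of its top is a bare-metal hatch hinged at its far edge, along y at x = +15 mm, z = 110 mm; the rear 60 mm is a solid deck with a small knob and two lamps. Under the hatch is an open compartment with walls up to z = 92 mm
- wide_hatch (a joint): angle of the wide box's hatch (rad): 0 = shut and latched, flush; it can be pressed in to -0.13 (hard stop, 9 mm down at the press point); it grows as it opens, up to 1.9 (fully open, leaning 19 degrees back past upright). Push-push latch on a spring: pressed to the stop (at least -0.12; resists with 2 to 4 N until then) and let go, it unlatches and a 1 N spring swings it open in 1 to 2 s, where it stays; pushed right down again it latches shut again
- wide_hatch_press (a point): the point to press on the wide box's hatch: top face, a thin dark round spot of 20 mm, mid-width, 20 mm from its front edge, 70 mm from its hinge; at z = 110 mm while shut, moves with the hatch. The hatch plate is 90 x 160 mm, 5 mm thick, with an 18 mm skirt
- breaker (a joint): travel of the breaker button (m): 0 to 0.0015 = out, tripped; grows downward to 0.006 = fully in (hard stop). It moves against a friction of about 2.5 N and stays where it is left
- breaker_top (a point): centre of the top face of the breaker button, a round upright button of 18 mm diameter on a black block in the wide box's compartment; in the box frame at x = -37 mm, y = +38 mm, z = 94 mm when out (16 mm below the shut hatch's top), so hidden until the hatch is open; moves with the button. The block's top is at z = 84.5 mm; the compartment walls are over 30 mm from its axis
- narrow_box: the narrower control box of the same make, 150 mm deep x 90 mm wide x 110 mm high, fixed; origin and axes as for the wide box. To be left alone
- narrow_hatch (a joint): angle of the narrow box's hatch (rad), a push-push hatch of the same kind; 0 = shut and is to stay so
- cobbler_hammer: bystander: a hammer lying on the bench behind the boxes
- glue_jar: bystander: a jar, 72 mm across, 85 mm high, behind the boxes, origin at the centre of its underside
- shoe_last: bystander: a wooden shoe last about 250 mm long, 75 mm high, at the left, origin on its underside
- wax_tin: bystander: a round flat tin, 72 mm across, 30 mm high, at the right, origin at the centre of its underside
Mind the look-alikes: they are no part of the job. What is shaped like the wide_box but brown or pink is not meant.

How it is judged:
By the outcome, as a careful person would: the job done as asked, in the order asked, and still so for the second after the job is handed in, with the robot touching nothing.
It also fails if it takes over 35 s, if anything falls off the work surface, if the arm or the gripper's body presses on something with over 40 N, if the wrist force passes 120 N, or if a joint passes its speed limit or range.

## Working session

There is one attempt and no reset: what is moved stays moved. The work goes in short steps, Python scripts to look and compute and a tool call to move; the robot and the scene stay as the last step left them, time stands still between calls to the robot, and variables do not carry over. Pictures are saved under pics/ and viewed, at most 10 in all, crops included, and the job is handed in when it is done.

Besides the shell and the picture viewer there is one more tool, called as name(argument=value, ...), one argument or row to a line, values as JSON. jog_arm: Moves the arm, as the interface text tells. Shifts and turns lie within -1 to 1; 1 stands for 2.5 cm of shift or 2 pi rad of turn. Its arguments: {"type":"object","properties":{"targets":{"type":"array"},"grip_force":{"type":"number"}},"required":["targets"]}

```bash
mkdir -p pics; cat > h.py <<'E'
import numpy as np, cv2
from rig import env
def save(n,f):
    c=env.read_camera(n); cv2.imwrite('pics/'+f,c['pixels'][:,:,::-1]); np.savez('pics/'+f+'.npz',**c); return c
def ray(c,uv):
    K=np.array(c['camera_matrix']);k=float(c['k1']);T=np.array(c['world_from_camera'])
    d=np.array([(uv[0]-K[0,2])/K[0,0],(uv[1]-K[1,2])/K[1,1]]);s=d.copy()
    for _ in range(20): s=d/(1+k*(s@s))
    return T[:3,3],T[:3,:3]@np.r_[s,1]
def onz(c,uv,z):
    o,d=ray(c,uv); return o+d*(z-o[2])/d[2]
def proj(c,p):
    K=np.array(c['camera_matrix']);k=float(c['k1']);T=np.array(c['world_from_camera'])
    q=T[:3,:3].T@(np.array(p)-T[:3,3]); s=q[:2]/q[2]; s=s*(1+k*(s@s)); return K[:2,:2]@s+K[:2,2]
E
python3 - <<'E'
from h import *
a=save('top','top0.png');b=save('scene','scene0.png')
s=env.sense();print({k:np.round(v,3) for k,v in s.items()})
E
```

```text
{'time': np.float64(0.1), 'joint_pos': array([ 1.154,  0.131,  1.489, -0.   ,  1.523, -0.085]), 'joint_velocities': array([ 0.   , -0.001, -0.003,  0.002,  0.002,  0.001]), 'tau': array([ 1.0000e-03, -5.7095e+01, -5.0194e+01, -0.0000e+00,  8.0000e-03,
        0.0000e+00]), 'position': array([0.195, 0.567, 0.201]), 'ee_rot': array([-0.   ,  0.165,  0.986, -0.001]), 'wrist_force': array([0.546, 0.502, 0.311]), 'ft_torque': array([-0.033, -0.001,  0.018]), 'grasp_force': np.float64(0.0), 'gripper_width': np.float64(1.0)}
```

View pics/top0.png

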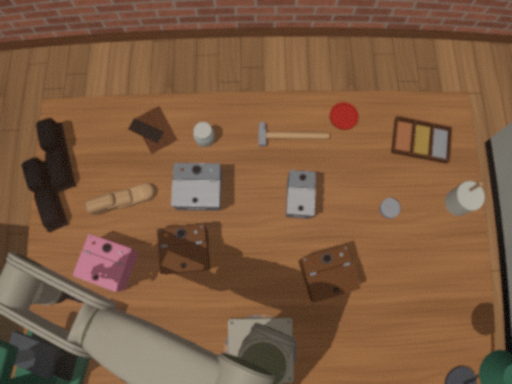

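View pics/scene0.png

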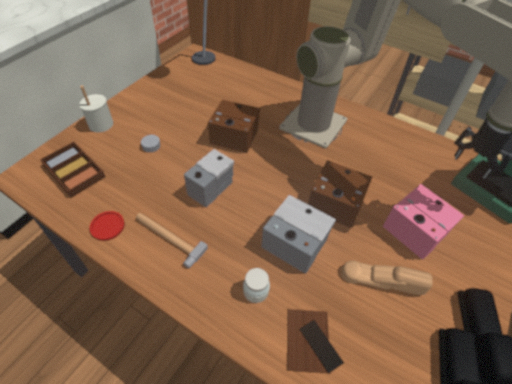

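The top view shows the wide grey box at about (197,187), with its hatch side towards the robot. The narrow box is at (301,194), and a brown look-alike at (184,248) stands just in front of the wide box.

```bash
python3 - <<'E'
from h import *
c=dict(np.load('pics/top0.png.npz')); im=c['pixels']
x0,y0,x1,y1=155,145,240,225
cv2.imwrite('pics/crop0.png',cv2.resize(im[y0:y1,x0:x1,::-1],None,fx=8,fy=7.5*1,interpolation=cv2.INTER_CUBIC)[:600])
print(np.array(c['world_from_camera']).round(3),c['camera_matrix'],c['k1'])
h=cv2.cvtColor(im,cv2.COLOR_RGB2HSV); m=((h[...,1]<40)&(h[...,2]>100)).astype(np.uint8)
n,l,s,ce=cv2.connectedComponentsWithStats(m)
for i in range(1,n):
  if s[i,4]>300 and 160<ce[i][0]<330 and 150<ce[i][1]<230: 
    cn=cv2.findContours((l==i).astype(np.uint8),0,1)[0][0]; r=cv2.minAreaRect(cn); print(s[i],ce[i],r)
    for p in cv2.boxPoints(r): print(p,onz(c,p,.11).round(3))
E
```

```text
[[-1.600e-02 -9.730e-01  2.310e-01  1.590e-01]
 [-1.000e+00  1.600e-02  1.000e-03  2.100e-02]
 [-5.000e-03 -2.310e-01 -9.730e-01  1.635e+00]
 [ 0.000e+00  0.000e+00  0.000e+00  1.000e+00]] [[468.81955673   0.         251.22859466]
 [  0.         468.81955673 192.66638789]
 [  0.           0.           1.        ]] -0.18536862283215402
[ 172  163   49   47 1972] [196.081643   186.53245436] ((196.0, 186.0), (48.0, 46.0), 0.0)
[172. 209.] [0.47  0.288 0.11 ]
[172. 163.] [0.631 0.292 0.11 ]
[220. 163.] [0.627 0.127 0.11 ]
[220. 209.] [0.468 0.127 0.11 ]
[ 287  171   29   46 1152] [300.82118056 193.95746528] ((300.8040466308594, 193.57431030273438), (27.37285614013672, 45.26677322387695), 1.8476102352142334)
[286.395   215.75465] [ 0.441 -0.092  0.11 ]
[287.85446 170.51143] [ 0.597 -0.102  0.11 ]
[315.2131  171.39397] [ 0.592 -0.195  0.11 ]
[313.75363 216.63719] [ 0.437 -0.183  0.11 ]
```

View pics/crop0.png

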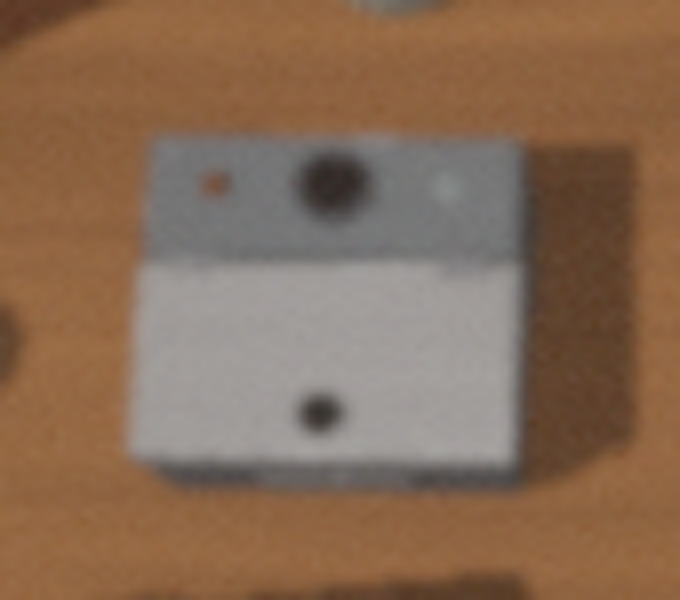

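The crop shows the hatch with its press spot at full-picture pixel (194.9,199.9). The hinge line runs along row 180, and the front corners are at (171,206) and (220,206.6).

```bash
python3 - <<'E'
from h import *
c=dict(np.load('pics/top0.png.npz'))
P={k:onz(c,(155+u/8-.5,145+v/7.5-.5),.11) for k,(u,v) in dict(spot=(319,412),hl=(140,262),hr=(527,262),fl=(130,457),fr=(520,462),bl=(150,138),br=(522,140)).items()}
for k,v in P.items(): print(k,v.round(4))
print('yaw',[np.arctan2(-(P[a]-P[b])[0],(P[a]-P[b])[1]) for a,b in(('hl','hr'),('fl','fr'),('bl','br'))])
print('narrow/brown n/a; dist spot-hinge',np.linalg.norm(P['spot']-(P['hl']+P['hr'])/2))
from scipy.spatial.transform import Rotation as R
s=env.sense();w=s['ee_rot'];r=R.from_quat(np.r_[w[1:],w[0]]);print(r.as_matrix().round(3), (r.as_matrix().T@(P['spot']-s['position'])).round(4))
E
```

```text
spot [0.5017 0.2132 0.11  ]
hl [0.5724 0.2905 0.11  ]
hr [0.5694 0.1261 0.11  ]
fl [0.4824 0.2926 0.11  ]
fr [0.4776 0.129  0.11  ]
bl [0.6308 0.2877 0.11  ]
br [0.6267 0.1282 0.11  ]
yaw [np.float64(-0.01822458060526717), np.float64(-0.029254384718307453), np.float64(-0.025971456716989336)]
narrow/brown n/a; dist spot-hinge 0.0693295706388118
[[-0.945  0.326 -0.001]
 [ 0.326  0.945 -0.002]
 [ 0.    -0.002 -1.   ]] [-0.405  -0.2342  0.0911]
```

jog_arm(
  targets=[
    [-1, [0, 0, 0], -0.0163],
    [-1, [0, 0, 0], -0.0163],
    [-1, [0, 0, 0], -0.0163],
    [-1, [-0.8, -0.9, 0], 0],
    [-1, [-0.8, -0.9, 0], 0],
    [-1, [-0.8, -0.9, 0], 0],
    [-1, [-0.8, -0.9, 0], 0],
    [-1, [-0.8, -0.9, 0], 0],
    [-1, [-0.8, -0.9, 0], 0],
    [-1, [-0.8, -0.9, 0], 0],
  ],
)

```text
time: 0.93
position: [0.332, 0.405, 0.2013]
ee_rot: [-0.0, 0.012, 1.0, -0.0]
wrist_force: [0.5, -0.5, 0.4]
gripper_width: 0.002
grasp_force: 0.0
```

jog_arm(
  targets=[
    [-1, [-0.8, -0.9, 0], 0],
    [-1, [-0.8, -0.9, 0], 0],
    [-1, [-0.8, -0.9, 0], 0],
    [-1, [-0.8, -0.9, 0], 0],
    [-1, [-0.8, -0.9, 0], 0],
    [-1, [0, 0, 0], 0],
    [-1, [0, 0, 0], 0],
  ],
)

```text
time: 1.52
position: [0.4292, 0.2903, 0.2012]
ee_rot: [-0.0, 0.014, 1.0, -0.0]
wrist_force: [-0.2, -0.1, -0.4]
gripper_width: -0.004
grasp_force: 0.0
```

jog_arm(
  targets=[
    [-1, [-0.7, -0.8, 0], 0],
    [-1, [-0.7, -0.8, 0], 0],
    [-1, [-0.7, -0.8, 0], 0],
    [-1, [-0.7, -0.7, 0], 0],
    [-1, [0, 0, 0], 0],
    [-1, [0, 0, 0], 0],
  ],
)

```text
time: 2.02
position: [0.4966, 0.2125, 0.2013]
ee_rot: [-0.001, 0.013, 1.0, 0.0]
wrist_force: [-0.6, 1.0, 0.3]
gripper_width: -0.004
grasp_force: 0.0
```

```bash
python3 - <<'E'
from h import *
c=save('wrist','w1.png');print(env.sense()['position'].round(4),np.array(c['world_from_camera']).round(3).tolist())
for p in ((.5017,.2132,.11),(.5007,.2098,.11)):print(proj(c,p))
print(proj(c,env.sense()['position']))
E
```

```text
[0.4961 0.2131 0.2013] [[0.025, 0.949, 0.314, 0.418], [1.0, -0.024, -0.008, 0.213], [-0.0, 0.314, -0.949, 0.373], [0.0, 0.0, 0.0, 1.0]]
[259.3974224  189.23576266]
[256.09745281 188.39455468]
[259.94423264 220.92673032]
```

View pics/w1.png

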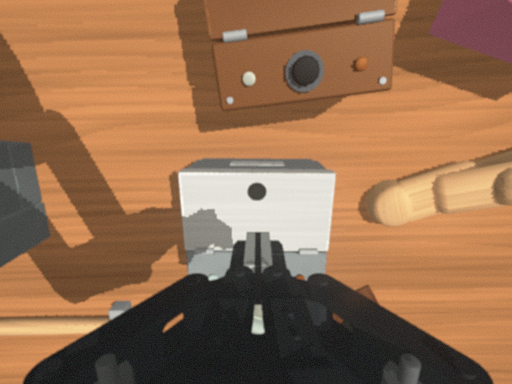

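The wrist view shows the hatch plate from (180,172) to (335,171), with its hinge near row 250 and the press spot at (257,191).

```bash
python3 - <<'E'
from h import *
c=dict(np.load('pics/w1.png.npz'))
g=cv2.cvtColor(c['pixels'],cv2.COLOR_RGB2GRAY)[180:204,244:272]
m=cv2.moments((g<80).astype(np.uint8),True);u,v=244+m['m10']/m['m00'],180+m['m01']/m['m00'];print(u,v,m['m00'])
for uv in((u,v),(180,172),(335,171),(183,250),(330,250)):print(onz(c,uv,.11).round(4))
E
```

```text
256.5561224489796 191.05102040816325 196.0
[0.5036 0.2102 0.11  ]
[0.4814 0.1331 0.11  ]
[0.4842 0.2902 0.11  ]
[0.5709 0.1261 0.11  ]
[0.575  0.2906 0.11  ]
```

jog_arm(
  targets=[
    [-1, [-0.24, -0.06, 0.8], 0],
    [-1, [0, 0, 0.8], 0],
    [-1, [0, 0, 0.8], 0],
    [-1, [0, 0, 0.8], 0],
    [-1, [0, 0, 0.2], 0],
    [-1, [0, 0, 0], 0],
    [-1, [0, 0, 0], 0],
  ],
)

```text
time: 2.65
position: [0.5024, 0.2116, 0.1173]
ee_rot: [-0.0, 0.012, 1.0, 0.0]
wrist_force: [0.4, 0.8, 0.7]
gripper_width: 0.003
grasp_force: 0.0
```

jog_arm(
  targets=[
    [-1, [0, 0, 0.2], 0],
    [-1, [0, 0, 0.1], 0],
    [-1, [0, 0, 0.1], 0],
    [-1, [0, 0, 0], 0],
  ],
)

```text
time: 2.98
position: [0.5027, 0.2106, 0.1066]
ee_rot: [-0.0, 0.012, 1.0, 0.0]
wrist_force: [0.3, 0.4, -0.8]
gripper_width: 0.0
grasp_force: 0.0
```

jog_arm(
  targets=[
    [-1, [0, 0, 0.08], 0],
    [-1, [0, 0, 0.08], 0],
    [-1, [0, 0, 0], 0],
  ],
)

```text
time: 3.23
position: [0.5026, 0.2105, 0.1023]
ee_rot: [-0.0, 0.012, 1.0, -0.0]
wrist_force: [0.4, 0.2, -0.3]
gripper_width: -0.0
grasp_force: 0.0
```

jog_arm(
  targets=[
    [-1, [0, 0, 0.04], 0],
    [-1, [0, 0, 0], 0],
  ],
)

```text
time: 3.4
position: [0.5027, 0.2106, 0.1015]
ee_rot: [-0.0, 0.012, 1.0, -0.0]
wrist_force: [0.7, -0.3, 0.0]
gripper_width: -0.002
grasp_force: 0.0
```

No contact force shows at a height where the hatch should already be pressed, so I'll look before going on.

```bash
python3 - <<'E'
from h import *
c=save('wrist','w2.png');print(env.sense()['wrist_force'],proj(c,env.sense()['position']))
E
```

```text
[ 0.79732384  0.11130048 -0.56101331] [259.10860516 221.55850891]
```

View pics/w2.png

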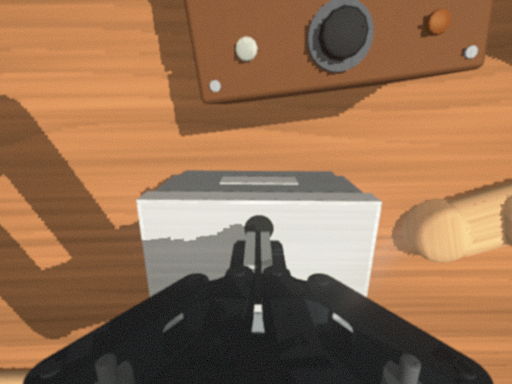

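The spot is at about (259,225) with the fingertips at (258,233) over its rear half. The hatch looks still flush, so I'll press on in small steps.

jog_arm(
  targets=[
    [-1, [0.1, 0, 0.06], 0],
    [-1, [0, 0, 0.06], 0],
    [-1, [0, 0, 0], 0],
  ],
)

```text
time: 3.7
position: [0.4999, 0.2106, 0.0982]
ee_rot: [-0.0, 0.012, 1.0, -0.0]
wrist_force: [0.4, -0.2, 0.4]
gripper_width: 0.003
grasp_force: 0.0
```

jog_arm(
  targets=[
    [-1, [0, 0, 0.06], 0],
    [-1, [0, 0, 0.06], 0],
    [-1, [0, 0, 0], 0],
  ],
)

```text
time: 3.95
position: [0.5001, 0.2106, 0.0953]
ee_rot: [-0.0, 0.012, 1.0, -0.0]
wrist_force: [-0.1, 0.7, 0.4]
gripper_width: 0.001
grasp_force: 0.0
```

jog_arm(
  targets=[
    [-1, [0, 0, 0.06], 0],
    [-1, [0, 0, 0.06], 0],
    [-1, [0, 0, 0], 0],
  ],
)

```text
time: 4.2
position: [0.5001, 0.2106, 0.0923]
ee_rot: [-0.0, 0.012, 1.0, -0.0]
wrist_force: [-0.1, -0.3, -0.2]
gripper_width: -0.002
grasp_force: 0.0
```

```bash
python3 - <<'E'
from h import *
F=[]
for i in range(6):
    c=env.read_camera('wrist');F.append(env.sense()['wrist_force'])
c=save('wrist','w3.png');s=save('scene','scene3.png');print(np.mean(F,0),np.std(F,0),env.sense()['position'],proj(s,env.sense()['position']))
a=c['pixels'][150:330,120:400,::-1];b=s['pixels'][170:290,230:350,::-1]
cv2.imwrite('pics/cmp3.png',np.hstack([cv2.resize(a,None,fx=1.5,fy=1.5),cv2.resize(b,(270,270),interpolation=2)]))
E
```

```text
[ 0.15420338 -0.09174161  0.07532625] [0.41819745 0.28099014 0.43532231] [0.50032547 0.21070338 0.09278732] [307.14417872 213.8117014 ]
```

View pics/cmp3.png

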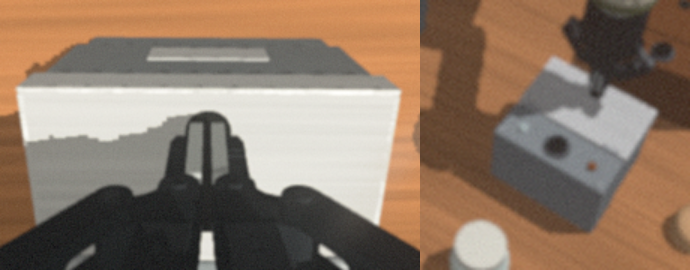

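The tip still stands just clear of the hatch: in the scene view it is at (308.7,211), against a predicted (307,214). I'll go on in small steps until there is force.

jog_arm(
  targets=[
    [-1, [0, 0, 0.06], 0],
    [-1, [0, 0, 0.06], 0],
    [-1, [0, 0, 0], 0],
  ],
)

```text
time: 4.85
position: [0.5, 0.2106, 0.0892]
ee_rot: [-0.0, 0.012, 1.0, -0.0]
wrist_force: [-0.1, -0.4, 0.2]
gripper_width: 0.0
grasp_force: 0.0
```

jog_arm(
  targets=[
    [-1, [0, 0, 0.06], 0],
    [-1, [0, 0, 0], 0],
  ],
)

```text
time: 5.02
position: [0.5001, 0.2106, 0.0878]
ee_rot: [-0.0, 0.012, 1.0, -0.0]
wrist_force: [0.3, 0.4, 0.1]
gripper_width: -0.001
grasp_force: 0.0
```

jog_arm(
  targets=[
    [-1, [0, 0, 0.06], 0],
    [-1, [0, 0, 0], 0],
  ],
)

```text
time: 5.18
position: [0.5001, 0.2106, 0.0864]
ee_rot: [-0.0, 0.012, 1.0, -0.0]
wrist_force: [-0.3, 0.0, -0.6]
gripper_width: 0.001
grasp_force: 0.0
```

```bash
python3 - <<'E'
from h import *
c=save('wrist','w4.png');s=save('scene','scene4.png');p=env.sense()['position']
print(proj(s,p),proj(s,p+[0,0,.01]),proj(s,p+[0,0,.02]), env.sense()['wrist_force'])
print('spot@.11',proj(s,[.5025,.2115,.11]),proj(s,[.5025,.2115,.10]))
b=s['pixels'][190:240,270:340,::-1];s0=np.load('pics/scene0.png.npz')['pixels'][190:240,270:340,::-1]
cv2.imwrite('pics/cmp4.png',np.hstack([cv2.resize(x,None,fx=5.7,fy=5.7,interpolation=2) for x in(s0,b)]))
E
```

```text
[306.85706012 214.96140519] [307.32974214 213.04643559] [307.80901778 211.10373152] [ 0.29893742 -0.21429913  0.79590958]
spot@.11 [307.87838063 211.07555076] [307.3967581  213.02596974]
```

View pics/cmp4.png

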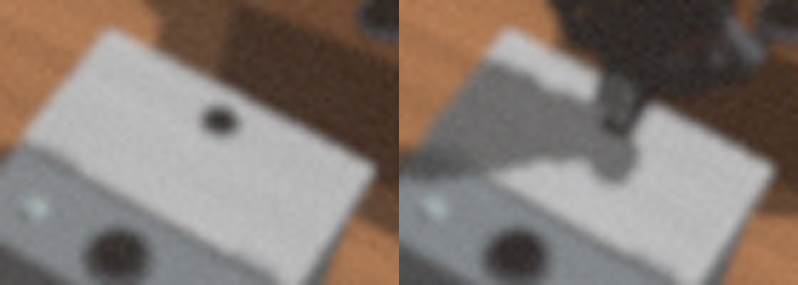

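The front edge of the hatch hasn't moved since the start, so the real fingertips end higher than the reported TCP. I'll keep going down by feel.

jog_arm(
  targets=[
    [-1, [0, 0, 0.08], 0],
    [-1, [0, 0, 0], 0],
  ],
)

```text
time: 5.45
position: [0.5001, 0.2107, 0.0844]
ee_rot: [-0.0, 0.012, 1.0, -0.0]
wrist_force: [0.3, 1.0, 0.2]
gripper_width: 0.002
grasp_force: 0.0
```

jog_arm(
  targets=[
    [-1, [0, 0, 0.08], 0],
    [-1, [0, 0, 0], 0],
  ],
)

```text
time: 5.62
position: [0.5, 0.2106, 0.0822]
ee_rot: [-0.0, 0.012, 1.0, -0.0]
wrist_force: [-1.2, 0.1, 0.0]
gripper_width: -0.003
grasp_force: 0.0
```

jog_arm(
  targets=[
    [-1, [0, 0, 0.08], 0],
    [-1, [0, 0, 0], 0],
  ],
)

```text
time: 5.78
position: [0.5001, 0.2106, 0.0803]
ee_rot: [-0.0, 0.012, 1.0, -0.0]
wrist_force: [0.1, 0.5, -0.2]
gripper_width: 0.005
grasp_force: 0.2
```

```bash
python3 - <<'E'
from h import *
def tri(L):
    A=0;b=0
    for c,uv in L:
        o,d=ray(c,uv);d=d/np.linalg.norm(d);M=np.eye(3)-np.outer(d,d);A=A+M;b=b+M@o
    return np.linalg.solve(A,b)
L=lambda n:dict(np.load(f'pics/{n}.png.npz'))
w1,w2,t,s0=L('w1'),L('w2'),L('top0'),L('scene0')
print('corners w1w2',tri([(w1,(180,172)),(w2,(138,200))]),tri([(w1,(335,171)),(w2,(381,201))]))
print('spot top+scene',tri([(t,(194.4,199.4)),(s0,(307.9,210.5))]),'top+w1',tri([(t,(194.4,199.4)),(w1,(256.6,191))]))
c=save('wrist','w5.png');save('scene','scene5.png')
for n in('w2','w3','w4','w5'):
    w=L(n);g=cv2.cvtColor(w['pixels'],cv2.COLOR_RGB2GRAY).astype(int)
    col=g[170:280,340];e=170+int(np.argmax(np.diff(col)));row=g[e+6];bright=np.where(row>170)[0]
    print(n,'front edge row at col340',e,'right end',bright[bright>300].max() if (bright>300).any() else None,'w cam z',w['world_from_camera'][2,3].round(4), 'z of edge if x=.483:',[ (lambda o,d:(o+d*(.4835-o[0])/d[0])[2].round(4))(*ray(w,(340,e)))])
cv2.imwrite('pics/cmp5.png',cv2.resize(c['pixels'][170:330,110:400,::-1],None,fx=2.5,fy=2.5,interpolation=2))
E
```

```text
corners w1w2 [0.48017777 0.13431192 0.11430522] [0.48367255 0.28849098 0.1145732 ]
spot top+scene [0.50169444 0.2119519  0.11205241] top+w1 [0.49724939 0.2105745  0.12980786]
w2 front edge row at col340 200 right end 500 w cam z 0.2737 z of edge if x=.483: [np.float64(0.1132)]
w3 front edge row at col340 209 right end 508 w cam z 0.2649 z of edge if x=.483: [np.float64(0.1138)]
w4 front edge row at col340 212 right end 511 w cam z 0.2585 z of edge if x=.483: [np.float64(0.1116)]
w5 front edge row at col340 217 right end 511 w cam z 0.2525 z of edge if x=.483: [np.float64(0.1129)]
```

View pics/cmp5.png

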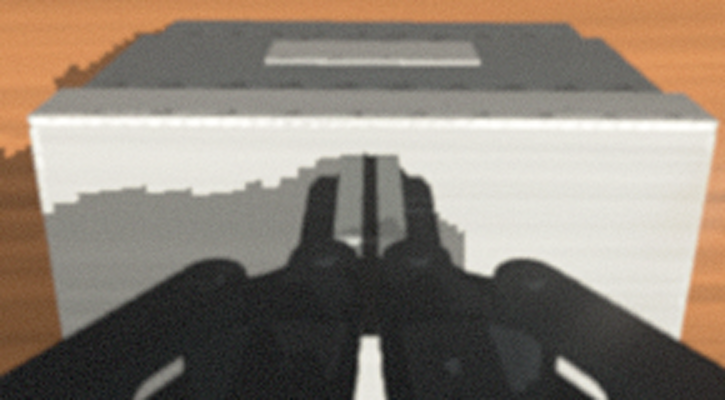

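The hatch edge is unmoved at z≈0.113. The pads end near pixel (258,232), which puts the real tips 1–3 cm above the reported TCP, so I'll keep going down by feel.

jog_arm(
  targets=[
    [-1, [0, 0, 0.08], 0],
    [-1, [0, 0, 0], 0],
  ],
)

```text
time: 6.05
position: [0.5004, 0.2107, 0.0786]
ee_rot: [0.0, 0.012, 1.0, 0.0]
wrist_force: [0.1, -0.1, 1.0]
gripper_width: 0.0
grasp_force: 0.7
```

jog_arm(
  targets=[
    [-1, [0, 0, 0.08], 0],
    [-1, [0, 0, 0], 0],
  ],
)

```text
time: 6.22
position: [0.5004, 0.2107, 0.0765]
ee_rot: [0.0, 0.012, 1.0, 0.0]
wrist_force: [0.9, -1.5, 0.9]
gripper_width: -0.004
grasp_force: 0.7
```

jog_arm(
  targets=[
    [-1, [0, 0, 0.08], 0],
    [-1, [0, 0, 0], 0],
  ],
)

```text
time: 6.38
position: [0.5003, 0.2107, 0.0745]
ee_rot: [0.0, 0.012, 1.0, -0.0]
wrist_force: [0.7, 0.0, 1.3]
gripper_width: -0.003
grasp_force: 0.7
```

Contact seems to have come at about z = 0.080. I'll press on to the stop.

jog_arm(
  targets=[
    [-1, [0, 0, 0.08], 0],
    [-1, [0, 0, 0], 0],
  ],
)

```text
time: 6.55
position: [0.5003, 0.2107, 0.0724]
ee_rot: [0.0, 0.012, 1.0, -0.0]
wrist_force: [0.5, 1.2, 1.6]
gripper_width: -0.002
grasp_force: 0.7
```

jog_arm(
  targets=[
    [-1, [0, 0, 0.06], 0],
    [-1, [0, 0, 0], 0],
  ],
)

```text
time: 6.72
position: [0.5005, 0.2107, 0.0719]
ee_rot: [0.0, 0.012, 1.0, 0.0]
wrist_force: [-2.6, -1.3, 7.2]
gripper_width: 0.002
grasp_force: 3.3
```

jog_arm(
  targets=[
    [-1, [0, 0, 0.06], 0],
    [-1, [0, 0, 0], 0],
  ],
)

```text
time: 6.88
position: [0.5006, 0.2108, 0.0716]
ee_rot: [0.0, 0.012, 1.0, 0.0]
wrist_force: [-6.1, -2.7, 15.4]
gripper_width: -0.002
grasp_force: 8.3
```

At the stop: 15 N, and about 9 mm of travel after contact. I'll release now and withdraw quickly up and back.

jog_arm(
  targets=[
    [-1, [0, 0, -0.9], 0],
    [-1, [0.7, 0, -1], 0],
    [-1, [0.8, 0, -1], 0],
    [-1, [0.8, 0, -1], 0],
    [-1, [0.8, 0, -1], 0],
    [-1, [0.6, 0, -0.5], 0],
    [-1, [0, 0, 0], 0],
    [-1, [0, 0, 0], 0],
    [-1, [0, 0, 0], 0],
    [-1, [0, 0, 0], 0],
  ],
)

```text
time: 7.72
position: [0.4075, 0.2126, 0.2031]
ee_rot: [-0.001, 0.012, 1.0, -0.001]
wrist_force: [-0.0, -0.9, 0.3]
gripper_width: -0.002
grasp_force: 0.0
```

jog_arm(
  targets=[
    [-1, [0, 0, 0], 0],
    [-1, [0, 0, 0], 0],
    [-1, [0, 0, 0], 0],
    [-1, [0, 0, 0], 0],
    [-1, [0, 0, 0], 0],
    [-1, [0, 0, 0], 0],
    [-1, [0, 0, 0], 0],
    [-1, [0, 0, 0], 0],
    [-1, [0, 0, 0], 0],
    [-1, [0, 0, 0], 0],
  ],
)

```text
time: 8.55
position: [0.4078, 0.213, 0.2047]
ee_rot: [0.0, 0.012, 1.0, 0.0]
wrist_force: [0.7, -0.7, -0.7]
gripper_width: -0.002
grasp_force: 0.0
```

```bash
python3 - <<'E'
from h import *
c=save('wrist','w6.png');s=save('scene','scene6.png');t=save('top','top6.png')
print(env.sense()['position'],env.sense()['time'])
cv2.imwrite('pics/v6.png',np.hstack([c['pixels'][:,:,::-1],cv2.resize(s['pixels'][170:290,250:340,::-1],(288,384),interpolation=2)]))
E
```

```text
[0.40780166 0.21297197 0.20473654] 8.7
```

View pics/v6.png

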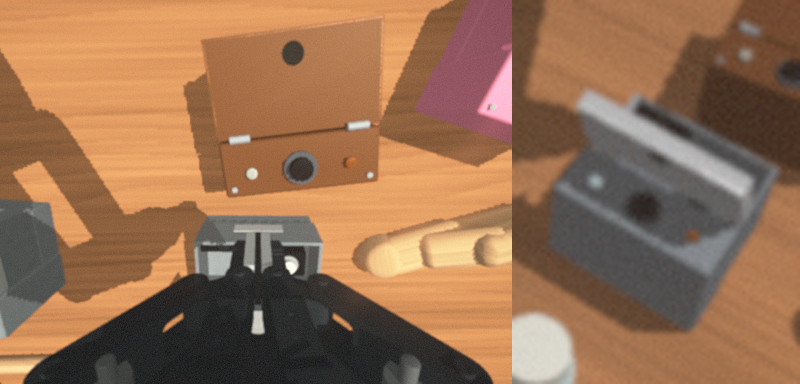

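The hatch stands open, well back (scene inset), and the white button shows at pixel (291,264) in the wrist view.

```bash
python3 - <<'E'
from h import *
c=dict(np.load('pics/w6.png.npz'))
g=c['pixels'][250:280,270:312].astype(int);m=(g.min(2)>200).astype(np.uint8);M=cv2.moments(m,True)
u,v=270+M['m10']/M['m00'],250+M['m01']/M['m00'];print(u,v,M['m00'],onz(c,(u,v),.094),onz(c,(291,264),.094))
p=np.array([.5025,.2115]);y=-.023;R=np.array([[np.cos(y),-np.sin(y)],[np.sin(y),np.cos(y)]]);print('from spot',p+R@[.018,.038])
o,d=ray(c,(258,232));q=o+d*((env.sense()['position'][2]+.03-o[2])/d[2]);print('tip edge rel TCP',q-env.sense()['position'])
E
```

```text
291.3644859813084 264.9906542056075 107.0 [0.51780736 0.25076857 0.094     ] [0.51639384 0.25030135 0.094     ]
from spot [0.52136916 0.24907599]
tip edge rel TCP [-0.00698249 -0.00064017  0.03      ]
```

jog_arm(
  targets=[
    [-1, [0, 0, 0], 0],
    [-1, [0, 0, 0], 0],
    [-1, [0, 0, 0], 0],
    [-1, [0, 0, 0], 0],
    [-1, [0, 0, 0], 0],
    [-1, [0, 0, 0], 0],
    [-1, [0, 0, 0], 0],
    [-1, [0, 0, 0], 0],
    [-1, [0, 0, 0], 0],
    [-1, [0, 0, 0], 0],
  ],
)

```text
time: 9.53
position: [0.4078, 0.213, 0.2047]
ee_rot: [0.0, 0.012, 1.0, -0.0]
wrist_force: [1.0, 0.2, -0.1]
gripper_width: -0.003
grasp_force: 0.0
```

jog_arm(
  targets=[
    [-1, [0, 0, 0], 0],
    [-1, [0, 0, 0], 0],
    [-1, [0, 0, 0], 0],
    [-1, [0, 0, 0], 0],
    [-1, [0, 0, 0], 0],
    [-1, [0, 0, 0], 0],
  ],
)

```text
time: 10.03
position: [0.4078, 0.213, 0.2047]
ee_rot: [0.0, 0.012, 1.0, -0.0]
wrist_force: [0.5, -0.5, 0.2]
gripper_width: -0.0
grasp_force: 0.0
```

jog_arm(
  targets=[
    [-1, [-0.72, 0.26, 0], 0],
    [-1, [-0.72, 0.26, 0], 0],
    [-1, [-0.72, 0.26, 0], 0],
    [-1, [-0.72, 0.26, 0], 0],
    [-1, [-0.72, 0.26, 0], 0],
    [-1, [-0.72, 0.26, 0], 0],
    [-1, [0, 0, 0], 0],
    [-1, [0, 0, 0], 0],
  ],
)

```text
time: 10.7
position: [0.5169, 0.2493, 0.204]
ee_rot: [-0.001, 0.012, 1.0, -0.0]
wrist_force: [-0.1, 0.2, 0.3]
gripper_width: 0.003
grasp_force: 0.0
```

jog_arm(
  targets=[
    [-1, [0, 0, 0.7], 0],
    [-1, [0, 0, 0.7], 0],
    [-1, [0, 0, 0.7], 0],
    [-1, [0, 0, 0.7], 0],
    [-1, [0, 0, 0.7], 0],
    [-1, [0, 0, 0.7], 0],
    [-1, [0, 0, 0.5], 0],
    [-1, [0, 0, 0], 0],
    [-1, [0, 0, 0], 0],
  ],
)

```text
time: 11.45
position: [0.5158, 0.249, 0.0869]
ee_rot: [-0.001, 0.012, 1.0, -0.0]
wrist_force: [0.1, 0.2, 1.3]
gripper_width: -0.001
grasp_force: 0.0
```

```bash
python3 - <<'E'
from h import *
c=save('wrist','w7.png');s=save('scene','scene7.png')
cv2.imwrite('pics/v7.png',np.hstack([cv2.resize(c['pixels'][170:330,140:380,::-1],(500,333)),cv2.resize(s['pixels'][170:290,250:340,::-1],(250,333),interpolation=2)]))
E
```

```text
(no output)
```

View pics/v7.png

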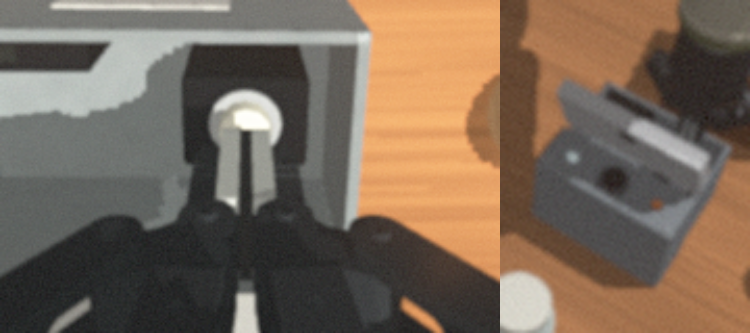

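The button is at inset (245,122) and the pad tips at (246,130), centred on it sideways, with the hatch still open. I'll go down and press.

jog_arm(
  targets=[
    [-1, [0, 0, 0.3], 0],
    [-1, [0, 0, 0.3], 0],
    [-1, [0, 0, 0.08], 0],
    [-1, [0, 0, 0], 0],
  ],
)

```text
time: 11.88
position: [0.5159, 0.249, 0.069]
ee_rot: [-0.001, 0.012, 1.0, -0.0]
wrist_force: [0.1, 0.6, 0.1]
gripper_width: -0.002
grasp_force: 0.0
```

jog_arm(
  targets=[
    [-1, [0, 0, 0.08], 0],
    [-1, [0, 0, 0.08], 0],
    [-1, [0, 0, 0], 0],
  ],
)

```text
time: 12.13
position: [0.5166, 0.2493, 0.0658]
ee_rot: [-0.0, 0.012, 1.0, -0.0]
wrist_force: [-0.2, 0.7, -0.8]
gripper_width: -0.003
grasp_force: 0.0
```

jog_arm(
  targets=[
    [-1, [0, 0, 0.06], 0],
    [-1, [0, 0, 0], 0],
  ],
)

```text
time: 12.3
position: [0.5167, 0.2493, 0.0645]
ee_rot: [-0.0, 0.012, 1.0, -0.0]
wrist_force: [-0.2, 0.2, 0.2]
gripper_width: -0.0
grasp_force: 0.0
```

jog_arm(
  targets=[
    [-1, [0, 0, 0.06], 0],
    [-1, [0, 0, 0], 0],
  ],
)

```text
time: 12.47
position: [0.5169, 0.2494, 0.0632]
ee_rot: [0.0, 0.012, 1.0, 0.0]
wrist_force: [0.1, 0.5, -0.3]
gripper_width: 0.004
grasp_force: 0.0
```

jog_arm(
  targets=[
    [-1, [0, 0, 0.06], 0],
    [-1, [0, 0, 0], 0],
  ],
)

```text
time: 12.63
position: [0.5169, 0.2494, 0.0618]
ee_rot: [0.0, 0.012, 1.0, 0.0]
wrist_force: [-0.2, 0.8, -0.1]
gripper_width: 0.002
grasp_force: 0.2
```

jog_arm(
  targets=[
    [-1, [0, 0, 0.06], 0],
    [-1, [0, 0, 0], 0],
  ],
)

```text
time: 12.8
position: [0.5169, 0.2494, 0.0602]
ee_rot: [0.0, 0.012, 1.0, 0.0]
wrist_force: [0.4, -0.4, 0.5]
gripper_width: -0.001
grasp_force: 0.4
```

jog_arm(
  targets=[
    [-1, [0, 0, 0.06], 0],
    [-1, [0, 0, 0], 0],
  ],
)

```text
time: 12.97
position: [0.5169, 0.2493, 0.0586]
ee_rot: [0.0, 0.012, 1.0, 0.0]
wrist_force: [0.1, -0.3, 0.6]
gripper_width: 0.002
grasp_force: 0.3
```

jog_arm(
  targets=[
    [-1, [0, 0, 0.06], 0],
    [-1, [0, 0, 0], 0],
  ],
)

```text
time: 13.13
position: [0.5169, 0.2494, 0.0583]
ee_rot: [0.0, 0.012, 1.0, 0.0]
wrist_force: [-4.0, -1.7, 8.9]
gripper_width: -0.0
grasp_force: 4.8
```

The stop came at z = 0.058, where it was predicted. One firmer push, then withdraw.

jog_arm(
  targets=[
    [-1, [0, 0, 0.06], 0],
    [-1, [0, 0, 0.03], 0],
    [-1, [0, 0, 0], 0],
  ],
)

```text
time: 13.38
position: [0.5171, 0.2495, 0.0579]
ee_rot: [0.0, 0.012, 1.0, 0.0]
wrist_force: [-10.8, -4.5, 25.1]
gripper_width: 0.001
grasp_force: 12.5
```

jog_arm(
  targets=[
    [-1, [0, 0, -0.8], 0],
    [-1, [0, 0, -0.8], 0],
    [-1, [0, 0, -0.8], 0],
    [-1, [0.4, 0, -0.8], 0],
    [-1, [0.8, 0, -0.8], 0],
    [-1, [0.8, 0, -0.8], 0],
    [-1, [0.8, 0, -0.8], 0],
    [-1, [0.8, 0, 0], 0],
    [-1, [0, 0, 0], 0],
    [-1, [0, 0, 0], 0],
  ],
)

```text
time: 14.22
position: [0.4263, 0.2517, 0.195]
ee_rot: [0.0, 0.012, 1.0, 0.0]
wrist_force: [0.3, 0.6, -0.4]
gripper_width: -0.001
grasp_force: 0.0
```

```bash
python3 - <<'E'
from h import *
c=save('wrist','w8.png');s=save('scene','scene8.png');S=lambda n:np.load(f'pics/{n}.png.npz')['pixels'][170:290,250:320].astype(int)
print(env.sense()['position'],'scene diff vs after pop',np.abs(S('scene8')-S('scene6')).mean(), 'vs start',np.abs(S('scene0')-S('scene6')).mean())
# button centre at out / in heights
for dz in(.094,.088): print(dz,proj(c,[.519,.2505,dz]))
u,v=proj(c,[.519,.2505,.088]).astype(int);m=(c['pixels'][v-25:v+25,u-25:u+25].min(2)>190);y,x=np.nonzero(m);print(len(x),x.mean()+u-25,y.mean()+v-25,onz(c,(x.mean()+u-25,y.mean()+v-25),.088))
E
```

```text
[0.42684143 0.25130281 0.1942372 ] scene diff vs after pop 4.705119047619047 vs start 21.46436507936508
0.094 [259.32028944 257.60558917]
0.088 [259.2890444  254.85031431]
11 250.63636363636363 266.1818181818182 [0.53444038 0.2396679  0.088     ]
```

```bash
python3 -c "
from rig import env
print(env.hand_in())"
```

```text
the job is handed in; nothing more can be done
None
```

I handed the job in at about 14 s: the wide box's hatch was pressed once to its stop and popped open by itself, it stood untouched for over a second, and the breaker was then pushed to its hard stop (25 N) with the hatch still open in the last scene picture; nothing else was touched, though I had no clear final view of the button itself.

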